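Register a round embossing block in a three-point jig

TASK

Set the large round embossing block flat on the open end of the white registration jig, then slide it along the bed, past the spring plunger, into the nest. Press it home so that it bears firmly on both brass pins at once, with roughly 10 N towards the far pin and half that towards the left one (no pin may ever take more than 20 N), then let go so that it stays there touching both pins, with the plunger pushed back against it. Leave everything else where it is.

Things in the scene. Friction and masses are not known exactly. Their poses are not given: they have to be found in the camera images.
- block_center (a point): the large round embossing block: brown wooden disc 96 mm across and 18 mm thick with a darker upright round knob, 30 mm across and 34 mm tall, in the middle of its top (52 mm tall in all, about 0.35 kg, 0.25 to 0.45). The point is on its axis, 26 mm above its underside, so the knob spans from 8 below to 26 mm above it. Starts on the table; the three blocks swap places.
- jig: the registration jig, fixed to the table: a white flat bed 12 mm thick. Origin: nominal nest centre, at table height (bed surface z = 12 mm). x points from the open end to the nest; bed from x = -175 to +95 mm, y = -111 to +94 mm. The block slides in along +x, the plunger on its -y side; the dark plunger housing is 32 mm tall, its face at y = -74 mm, x = -44 to -10 mm.
- jig_open (a point): the middle of the bed's open end, on the bed surface, 100 mm before the nest (jig x = -100, y = 0 mm): set the block down here, its axis within 25 mm of this point. Wood, bed and pins rub with a friction of about 0.6, so a block pressed on one pin can stick short of the other, or wedge between left pin and plunger before the far pin: best reach the far pin first, a few mm clear of the left pin, ease off, go over to the left pin, then press
- jig_nest (a point): nominal place of the block's axis in the nest, on the bed surface. Two fixed brass pins, 12 mm across, 16 mm tall, stand nominally at x = 52, y = -14 mm (far pin) and x = 0, y = 54 mm (left pin) from it in the jig's axes. Each was clamped by hand up to 5 mm off (far pin along x, left pin along y): not measured, find them by touch. Their 4 mm feet reach outwards.
- plunger (a joint): spring plunger on the jig's -y side: its nose a free upright steel roller, 12 mm across, from 1 to 15 mm above the bed, axis at jig x = -27, y = -35 mm when free. Value: how far it is pushed back along -y (m), 0 free, to 0.032; spring 400 N/m, no force at 0. Held back 4 to 20 mm by the seated block, up to about 30 mm while the block slides past.
- small_block_center (a point): a smaller round block (68 mm across, same height and knob), not wanted; point on its axis 26 mm above its underside
- square_block_center (a point): a square block (80 by 80 mm, same height and knob), not wanted; point on its axis 26 mm above its underside
- deckle: a small wooden frame with a metal screen, 150 by 200 mm, 18 mm tall, lying flat; origin at the centre of its underside
- brush: a brush lying on the table, about 200 mm long; origin underneath it
- jar: a lidded glass jar, 64 mm across, 85 mm tall; origin at the centre of its underside
- weight: a dark steel cylinder, 60 mm across, 45 mm tall; origin at the centre of its underside
- tape_core: a cardboard ring, 80 mm across, 30 mm tall, lying flat; origin at the centre of its underside
Things that resemble listed ones, but are neither listed nor needed, are in the scene too. What is shaped like the part that bears block_center but orange or turquoise is not meant.

How it is judged:
On the way, in this order (a step that is already met when the one before it is completed fails the run):
1. the large round block sits flat on the open end of the jig bed (z of block_center in the frame of jig between 0.0355 and 0.0405 m and x of block_center in the frame of jig between -0.14 and -0.065 m and y of block_center in the frame of jig between -0.05 and 0.05 m and angle between block_center's own z axis and vertical below 0.05 rad), for 0.2 s.
2. it slides, still down on the bed, past the plunger, which it pushes back (z of block_center in the frame of jig below 0.0405 m and x of block_center in the frame of jig between -0.05 and -0.015 m and value of joint plunger above 0.008 m), for 0.02 s.
3. it is pressed against both brass pins at once with at least 2.5 N on each (z of block_center in the frame of jig below 0.0405 m and contact force between block and pin_far above 2.5 N and contact force between block and pin_left above 2.5 N), for 0.3 s.
At the end, for the whole second after the job is handed in: The large round block stands flat on the jig bed (within 2.5 mm of height and 0.04 rad), at rest, released, touching both brass pins (at least 0.15 N on each), with the spring plunger held back by at least 2 mm (z of block_center in the frame of jig below 0.0405 m and angle between block_center's own z axis and vertical below 0.04 rad and linear speed of block below 0.01 m/s and contact force between block and pin_far above 0.15 N and contact force between block and pin_left above 0.15 N and value of joint plunger above 0.002 m).
It fails at once if the far pin takes more than 20 N (contact force between anything else and pin_far above 20 N).
It fails at once if the left pin takes more than 20 N (contact force between anything else and pin_left above 20 N).
It fails at once if another thing is moved by more than 20 mm (distance of any of small_block_center, square_block_center, deckle, brush, jar, weight, tape_core from where it was at the start of the episode above 0.02 m).
It also fails if it takes over 67 s, if anything falls off the work surface, if the arm or the gripper's body presses on something with over 40 N, if the wrist force passes 120 N, or if a joint passes its speed limit or range.

ROBOT

A 6-joint arm with a two-finger parallel gripper is mounted at the origin on the work surface. World frame = base frame: x ahead of the robot, y to its left, z up, the work surface at z = 0. Lengths are in m, angles in rad, forces in N, time in s.
With the tool pointing down it reaches from about 0.3 to 0.775 m from the base axis. Payload 14.6 kg.
Tool frame: the origin (TCP) lies at the very end of the fingers, on their centre line; the grasp point (between the pads) lies 19 mm behind it; z points along the fingers, y is the line along which they close (so a half turn about z gives the same grasp; the last joint's range is limited). The gripper opens to 94 mm and grips with 3 to 60 N. Pads are 16 mm wide; open, the fingers measure 119 mm over their backs; the gripper's body (75 mm by 177 mm) begins 78 mm behind the grasp point.
Start: joints at [1.07, 0.3, 1.521, -0, 1.321, -0.067], TCP at [0.231, 0.499, 0.205] pointing down, gripper open.
Joint ranges: [-3.03, 3.03], [-0.79, 2.21], [0.23, 2.52], [-1.04, 4.18], [0, 3.07], [-2.55, 2.55]. Speed limits (rad/s): [2.22, 2.22, 2.57, 3.14, 3.14, 3.14].

INTERFACE

Orientations are given as a unit quaternion [x, y, z, w].
In Python, from bench import r gives the robot as it stands.
- The arm moves only by the tool play_rows, never from a script. Its argument "plan" is a list of rows, each a list of 3 entries, a list of its own where there are three numbers: the shift along the tool's x, y, z in m, then the turn, a rotation vector about the tool's x, y, z in degrees, then the closure, from -1 (fully open) to 1 (shut). A call has 1 to 10 rows; each row is the pose to reach, as a shift and turn from the pose commanded when the call began, along the tool's axes at that moment; what a row does not reach only later rows make up. A row lasts 1/10 s, in which the tool goes at most 50 mm and 8.59 degrees, less where a joint would pass 70% of its speed; a pose out of reach is approached as far as the arm can. A call with a gripper value outside its range is refused whole. The fingers move at their own pace and stop on an object; "squeeze" is the grip in N (left out, the last holds). Time passes only in rows, so rows that repeat a pose let the fingers close. It gives the time, the measured TCP pose, the force, the opening and the grip force at its end, in the units of the state.
- r.sense(): the state, without advancing time (a new reading comes with each control period).
- r.camera(name): name is "scene" or "top" or "wrist"; returns a dict with "image" (420x560x3 uint8, blue, green, red), "z_map" (420x560 float32, m along the optical axis (not along the pixel's ray), 0 where there is no reading), "intrinsics" (3x3 intrinsics, pixels), "T" (4x4, takes a point from camera to world coordinates); the wrist camera has in their place "T_tool_cam" (4x4, takes a point from camera to tool coordinates, whose origin is the TCP and whose axes are the flange's). Camera axes: x right, y down, z forward; pixel columns grow to the right and rows downward; lengths in m; the calibration is good to about 2 mm. A picture is of the moment at which its call begins: read the wrist's pose just before it.
- r.hand_in(): hands the job in; it is judged then, once.
Trained networks look in a picture, given as the dict that the camera call returned (one of the last four; its "shot" number tells which), for a name from the list of things; names that differ only in an ending like _2 or _b are one class to them, and where a whole thing is asked for, a point or a joint stands for the part that bears it (a point fixed in the world has none). Each returns a list of dicts, best first, with "conf" (0 to 1); they miss things now and then, are a little off and sometimes report something else, mostly with a low value. They report only what shows in the picture. A call takes as long as a camera call. They do not tell look-alikes from the thing itself.
- r.regions_of(picture, target): "pixels" (420x560 bool, what is visible of it) and "xy" ([column, row] in pixels, amid what is visible of it).
- r.place_of(picture, target): "xy" ([column, row] in pixels: a listed point, or the origin of a listed thing).
The state is a dict: "time_s": time; "joint_pos": joint angles; "joint_velocities": joint speeds; "joint_torque": joint torques, N m; "eef_pos": TCP position; "eef_rot": TCP orientation; "ft_force": force on the tool from outside, world axes, zero at the start; "wrist_torque": the same for the moment, N m; "width": opening from 0.0 (shut) to 1.0 (fully open); "gripper_force": force on a finger pad.
Only numpy, scipy, OpenCV 4.12 (cv2) and the standard library are available. Lean on these libraries where they do the work, as an engineer would, in place of code of your own. Each camera call takes 0.05 s, during which the arm holds its last target. There are 200 camera calls.

## Working session

There is one attempt and no reset: what is moved stays moved. The work goes in short steps, Python scripts to look and compute and a tool call to move; the robot and the scene stay as the last step left them, time stands still between calls to the robot, and variables do not carry over. Pictures are saved under pics/ and viewed, at most 10 in all, crops included, and the job is handed in when it is done.

Besides the shell and the picture viewer there is one more tool, called after "Request:" by a JSON object that holds its "name" and its "arguments". play_rows: Moves the arm, as the interface text tells. Its arguments: {"type":"object","properties":{"plan":{"type":"array"},"squeeze":{"type":"number"}},"required":["plan"]}

```bash
mkdir -p pics; ls; cat > h.py <<'E'
import numpy as np, cv2
from bench import r
from scipy.spatial.transform import Rotation as R
def world(p,u,v,d=None,z=None):
    K=np.array(p["intrinsics"]);T=np.array(p["T"])
    ray=np.linalg.inv(K)@[u,v,1]
    if z is None: q=ray*d; return (T[:3,:3]@q)+T[:3,3]
    w=T[:3,:3]@ray; return T[:3,3]+w*(z-T[2,3])/w[2]
def cloud(p):
    K=np.array(p["intrinsics"]);T=np.array(p["T"]);Z=p["z_map"]
    v,u=np.mgrid[:420,:560]
    q=np.stack([(u-K[0,2])/K[0,0]*Z,(v-K[1,2])/K[1,1]*Z,Z],-1)
    return q@T[:3,:3].T+T[:3,3]
E
python3 - <<'E'
from h import *
print(r.sense())
for n in ("top","scene"):
    p=r.camera(n); cv2.imwrite(f"pics/{n}0.png",p["image"])
    if n=="top": np.savez("top0.npz",image=p["image"],z_map=p["z_map"],intrinsics=p["intrinsics"],T=p["T"])
    for t,z in (("block_center",.026),("jig",0),("jig_open",.012),("jig_nest",.012),("plunger",.02),("small_block_center",.026),("square_block_center",.026),("jar",0)):
        for d in r.place_of(p,t)[:3]:
            print(n,t,round(d["conf"],2),np.round(d["xy"]),world(p,*d["xy"],z=z).round(3))
E
```

```text
pics
{'time_s': 0.0, 'joint_pos': array([ 1.07043853e+00,  3.00461855e-01,  1.52159181e+00, -2.85097957e-07,
        1.32070144e+00, -6.66230863e-02]), 'joint_velocities': array([ 6.24843952e-04, -1.46488114e-03, -1.17360037e-03,  5.92001311e-05,
       -9.51471907e-04, -1.06112243e-04]), 'joint_torque': array([ 8.16944539e-04, -5.31816816e+01, -3.52743316e+01,  7.08862580e-02,
        2.44090625e-02, -9.33171577e-05]), 'eef_pos': array([0.23102987, 0.49882918, 0.20488687]), 'eef_rot': array([ 2.15171346e-01,  9.76576138e-01, -5.58061904e-04, -1.62440355e-04]), 'ft_force': array([ 0.21390365, -0.35000758,  0.57469976]), 'wrist_torque': array([ 0.02586314,  0.070336  , -0.05104844]), 'gripper_force': 0.0, 'width': 0.9976437697399297}
top block_center 0.91 [300. 271.] [ 0.352 -0.031  0.026]
top block_center 0.87 [447. 281.] [ 0.319 -0.397  0.026]
top block_center 0.86 [365. 237.] [ 0.434 -0.199  0.026]
top jig 0.77 [263. 166.] [0.631 0.06  0.   ]
top jig 0.47 [417. 136.] [ 0.706 -0.356  0.   ]
top jig_open 0.81 [268. 202.] [0.533 0.048 0.012]
top jig_nest 0.57 [261. 168.] [0.624 0.063 0.012]Traceback (most recent call last):
  File "<stdin>", line 7, in <module>
ValueError: it knows: block_center, brush, deckle, jar, jig, jig_nest, jig_open, small_block_center, square_block_center, tape_core, weight
```

```bash
python3 - <<'E'
from h import *
p=r.camera("scene"); cv2.imwrite("pics/scene0.png",p["image"])
for t,z in (("block_center",.026),("jig",0),("jig_open",.012),("jig_nest",.012),("small_block_center",.026),("square_block_center",.026)):
    for d in r.place_of(p,t)[:3]:
        print(t,round(d["conf"],2),np.round(d["xy"]),world(p,*d["xy"],z=z).round(3))
E
python3 -c "
import cv2
i=cv2.imread('pics/top0.png');cv2.imwrite('pics/top0b.png',cv2.resize(i,(800,600),interpolation=cv2.INTER_CUBIC))"
```

```text
block_center 0.83 [255. 126.] [ 0.274 -0.256  0.026]
block_center 0.79 [215. 118.] [ 0.316 -0.395  0.026]
block_center 0.65 [239. 156.] [ 0.416 -0.213  0.026]
jig 0.78 [272. 250.] [0.629 0.064 0.   ]
jig_open 0.67 [284. 220.] [0.534 0.04  0.012]
jig_nest 0.71 [269. 247.] [0.63  0.058 0.012]
small_block_center 0.87 [182. 191.] [ 0.621 -0.256  0.026]
square_block_center 0.67 [200. 148.] [ 0.457 -0.338  0.026]
```

View pics/top0b.png

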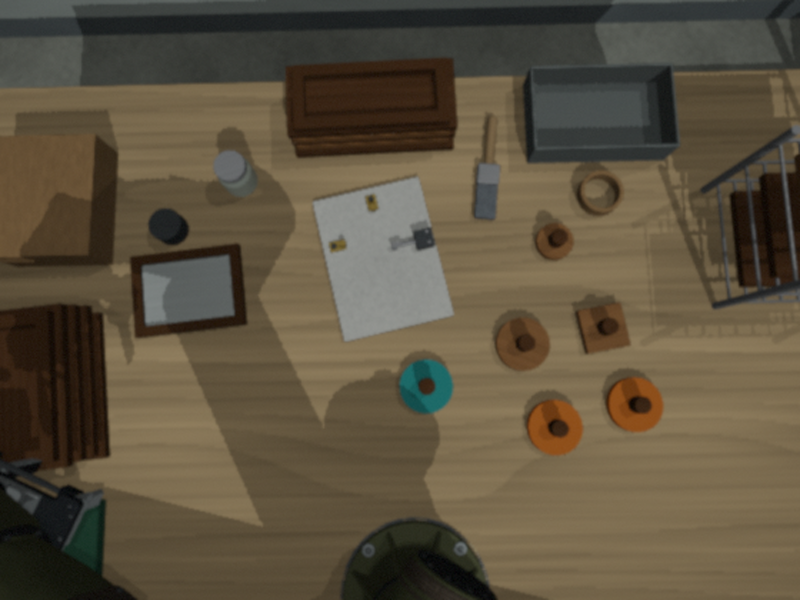

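View pics/scene0.png

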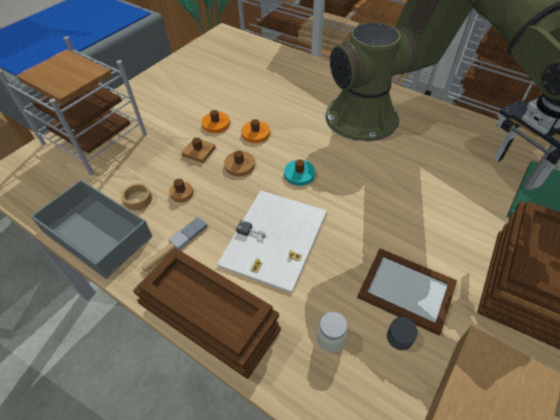

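The top view shows the brown large block at about (523,342) in the 800-pixel picture. The white jig has its open end at about (400,320), pins at (372,203) and (338,244), and the plunger at (420,239). Orange and turquoise discs are decoys. I'll refine by depth and colour.

```bash
python3 - <<'E'
from h import *
for n in ("top","scene"):
    p=r.camera(n);W=cloud(p);img=p["image"].astype(int)
    X,Y,Z=W[...,0],W[...,1],W[...,2]
    hsv=cv2.cvtColor(p["image"],cv2.COLOR_BGR2HSV)
    # block
    near=np.hypot(X-.43,Y+.203)<.07
    disc=near&(Z>.012)&(Z<.024); knob=near&(Z>.044)
    for nm,m,z in(("disc",disc,.018),("knob",knob,.052)):
        c,rad=cv2.minEnclosingCircle(W[m][:,:2].astype(np.float32)); print(n,nm,m.sum(),np.round(c,4),round(rad,4),np.median(W[m][:,2]).round(4),W[m].mean(0).round(4))
    # jig
    for d in r.regions_of(p,"jig")[:1]:
        m=d["pixels"].astype(np.uint8); m=cv2.morphologyEx(m,cv2.MORPH_CLOSE,np.ones((9,9)))
        h=cv2.convexHull(max(cv2.findContours(m,0,2)[0],key=cv2.contourArea))[:,0]
        P=np.array([world(p,u,v,z=.012)[:2] for u,v in h]).astype(np.float32)
        rc=cv2.minAreaRect(P); print(n,"jig",rc, cv2.boxPoints(rc).round(4).tolist())
    wm=((hsv[...,1]<45)&(hsv[...,2]>110)&(np.abs(Z-.012)<.008)&(np.hypot(X-.6,Y-.05)<.2)).astype(np.uint8)
    wm=cv2.morphologyEx(wm,cv2.MORPH_OPEN,np.ones((3,3)))
    c=max(cv2.findContours(wm,0,2)[0],key=cv2.contourArea)[:,0]
    P=np.array([world(p,u,v,z=.012)[:2] for u,v in c]).astype(np.float32)
    rc=cv2.minAreaRect(P);print(n,"white",rc,cv2.boxPoints(rc).round(4).tolist())
    print(np.median(Z[wm>0]))
    # tall things on bed
    t=((Z>.02)&(Z<.06)&(cv2.fillPoly(np.zeros((420,560),np.uint8),[c.reshape(-1,1,2)],1)>0)).astype(np.uint8)
    k,l,s,ce=cv2.connectedComponentsWithStats(t)
    for i in range(1,k):
        if s[i,4]>5: print("obj",s[i,4],W[l==i].mean(0).round(4),Z[l==i].max().round(4))
E
```

```text
top disc 979 [ 0.4259 -0.2027] 0.0487 0.0185 [ 0.4253 -0.2012  0.0184]
top knob 116 [ 0.4262 -0.202 ] 0.015 0.0522 [ 0.4258 -0.2015  0.052 ]
top jig ((0.5897654294967651, 0.048449017107486725), (0.2713192105293274, 0.20494085550308228), 12.876954078674316) [[0.43470001220703125, 0.11810000240802765], [0.4803999960422516, -0.08169999718666077], [0.7447999715805054, -0.021199999377131462], [0.6991999745368958, 0.1785999983549118]]
top white ((0.5898951292037964, 0.04841882735490799), (0.26963701844215393, 0.20512989163398743), 12.546966552734375) [[0.4359999895095825, 0.11919999867677689], [0.4805999994277954, -0.08100000023841858], [0.7437999844551086, -0.02239999920129776], [0.6991999745368958, 0.1777999997138977]]
0.01230019897263801
obj 21 [0.6818 0.0638 0.0264] 0.0317
obj 20 [0.6145 0.1187 0.0264] 0.0302
scene disc 454 [ 0.43   -0.2041] 0.05 0.0184 [ 0.4348 -0.1984  0.0184]
scene knob 68 [ 0.4287 -0.2039] 0.0161 0.0514 [ 0.43   -0.2025  0.0512]
scene jig ((0.5945324897766113, 0.04608970880508423), (0.275176078081131, 0.21303361654281616), 12.526129722595215) [[0.43709999322891235, 0.12020000070333481], [0.48330000042915344, -0.0877000018954277], [0.7519000172615051, -0.02810000069439411], [0.7056999802589417, 0.17990000545978546]]
scene white ((0.5944249033927917, 0.047427840530872345), (0.27378055453300476, 0.2057914435863495), 12.660456657409668) [[0.4383000135421753, 0.11779999732971191], [0.48339998722076416, -0.08299999684095383], [0.7505000233650208, -0.023000000044703484], [0.7053999900817871, 0.1777999997138977]]
0.012140125135725821
obj 19 [0.6186 0.1177 0.0265] 0.0304
obj 23 [0.6865 0.0618 0.0268] 0.0302
```

```bash
cat >> h.py <<'E'
TH=np.radians(12.6); C=np.array([.592,.048])
EX=np.array([np.cos(TH),np.sin(TH)]);EY=np.array([-EX[1],EX[0]])
NEST=C+.04*EX+.0085*EY
def jig(xy): d=np.asarray(xy)[:2]-NEST; return np.array([d@EX,d@EY])
def unjig(x,y): return NEST+x*EX+y*EY
def go(xyz,yaw=TH):  # tool y along yaw, z down
    s=r.sense(); Rt=R.from_quat(s["eef_rot"])
    y=np.array([np.cos(yaw),np.sin(yaw),0]);z=np.array([0,0,-1.])
    G=R.from_matrix(np.c_[np.cross(y,z),y,z])
    print("shift",Rt.inv().apply(np.array(xyz)-s["eef_pos"]).round(4),"turn",np.degrees((Rt.inv()*G).as_rotvec()).round(2),"t",s["time_s"])
E
python3 - <<'E'
from h import *
go([.427,-.203,.2])
E
```

```text
shift [-0.4728 -0.5547  0.0055] turn [ 0.    0.   52.55] t 0.8
```

Request:
{"name": "play_rows", "arguments": {"plan": [[[-0.03,-0.035,0.005],[0,0,5],-1],[[-0.06,-0.07,0.005],[0,0,10],-1],[[-0.09,-0.105,0.005],[0,0,15],-1],[[-0.12,-0.14,0.005],[0,0,20],-1],[[-0.15,-0.175,0.005],[0,0,25],-1],[[-0.18,-0.21,0.005],[0,0,30],-1],[[-0.21,-0.245,0.005],[0,0,35],-1],[[-0.24,-0.28,0.005],[0,0,40],-1],[[-0.27,-0.315,0.005],[0,0,46],-1],[[-0.3,-0.35,0.005],[0,0,52.55],-1]], "squeeze": 40}}

```text
time_s: 1.8
eef_pos: [0.3564, 0.0535, 0.2008]
eef_rot: [0.627, 0.779, 0.0, 0.0]
ft_force: [1.4, 0.2, 0.7]
width: 0.997
gripper_force: 0.0
```

```bash
python3 -c "
from h import *
print(r.sense()['eef_pos']);go([.427,-.203,.15])"
```

```text
[0.35638263 0.05353001 0.20081161]
shift [-0.2657  0.014   0.0509] turn [ 0.06  0.01 -0.24] t 1.8
```

Request:
{"name": "play_rows", "arguments": {"plan": [[[-0.035,0.002,0],[0,0,0],-1],[[-0.07,0.004,0],[0,0,0],-1],[[-0.105,0.006,0.01],[0,0,0],-1],[[-0.14,0.008,0.02],[0,0,0],-1],[[-0.175,0.01,0.03],[0,0,0],-1],[[-0.21,0.012,0.04],[0,0,0],-1],[[-0.24,0.013,0.05],[0,0,0],-1],[[-0.265,0.014,0.05],[0,0,0],-1],[[-0.265,0.014,0.05],[0,0,0],-1],[[-0.265,0.014,0.05],[0,0,0],-1]]}}

```text
time_s: 2.8
eef_pos: [0.4275, -0.2001, 0.1503]
eef_rot: [0.626, 0.78, 0.0, -0.0]
ft_force: [1.0, 0.3, -0.1]
width: 1.0
gripper_force: 0.0
```

```bash
cat >> h.py <<'E'
def wrist():
    s=r.sense();p=r.camera("wrist")
    M=np.eye(4);M[:3,:3]=R.from_quat(s["eef_rot"]).as_matrix();M[:3,3]=s["eef_pos"]
    p=dict(p);p["T"]=M@np.array(p["T_tool_cam"]);return p
E
python3 - <<'E'
from h import *
p=wrist();W=cloud(p);cv2.imwrite("pics/w1.png",p["image"])
X,Y,Z=W[...,0],W[...,1],W[...,2]
near=np.hypot(X-.427,Y+.203)<.065
for m in (near&(Z>.012)&(Z<.024),near&(Z>.046)&(Z<.06)):
    if m.sum()<9: print(m.sum());continue
    c,rad=cv2.minEnclosingCircle(W[m][:,:2].astype(np.float32));print(m.sum(),np.round(c,4),round(rad,4),W[m].mean(0).round(4))
print(r.sense()["eef_pos"]);go([.427,-.203,.024])
E
```

```text
7987 [ 0.4264 -0.204 ] 0.0482 [ 0.4255 -0.2009  0.0178]
1092 [ 0.4264 -0.2038] 0.0151 [ 0.426  -0.2028  0.0514]
[ 0.42755945 -0.19963893  0.15046697]
shift [-0.0032 -0.0013  0.1265] turn [-0.   -0.01 -0.  ] t 2.85
```

View pics/w1.png

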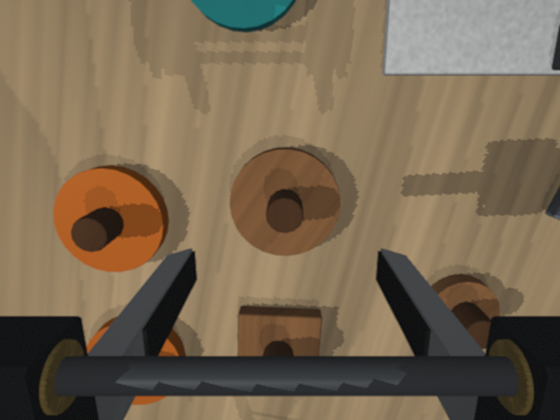

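The wrist view shows the brown block at (285,200), between the fingers and clear of its neighbours. Lowering to grip the knob.

Request:
{"name": "play_rows", "arguments": {"plan": [[[-0.004,-0.002,0.03],[0,0,0],-1],[[-0.004,-0.002,0.06],[0,0,0],-1],[[-0.004,-0.002,0.09],[0,0,0],-1],[[-0.004,-0.002,0.115],[0,0,0],-1],[[-0.004,-0.002,0.126],[0,0,0],-1],[[-0.004,-0.002,0.126],[0,0,0],-1],[[-0.004,-0.002,0.126],[0,0,0],0],[[-0.004,-0.002,0.126],[0,0,0],1],[[-0.004,-0.002,0.126],[0,0,0],1],[[-0.004,-0.002,0.126],[0,0,0],1]]}}

```text
time_s: 3.85
eef_pos: [0.4269, -0.2047, 0.0251]
eef_rot: [0.625, 0.78, 0.0, 0.001]
ft_force: [-0.0, 0.6, -0.1]
width: 0.697
gripper_force: 0.0
```

Request:
{"name": "play_rows", "arguments": {"plan": [[[0,0,0],[0,0,0],1],[[0,0,0],[0,0,0],1],[[0,0,0],[0,0,0],1],[[0,0,0],[0,0,0],1],[[0,0,-0.01],[0,0,0],1],[[0,0,-0.03],[0,0,0],1],[[0,0,-0.05],[0,0,0],1],[[0,0,-0.05],[0,0,0],1]]}}

```text
time_s: 4.65
eef_pos: [0.4276, -0.2051, 0.0768]
eef_rot: [0.625, 0.78, 0.0, 0.002]
ft_force: [0.5, -0.1, -4.4]
width: 0.313
gripper_force: 40.0
```

```bash
python3 -c "
from h import *
s=r.sense();print(s['eef_pos'],s['ft_force'],s['wrist_torque'],s['width'],s['gripper_force']);go([*unjig(-.1,-.004),.09])"
```

```text
[ 0.42762973 -0.20508334  0.07678021] [ 0.48102732 -0.09817928 -4.42329935] [-0.08835105  0.00428008 -0.00765497] 0.31331480689965413 39.992512464523315
shift [ 0.2156  0.1556 -0.0133] turn [ 0.16  0.15 -0.  ] t 4.65
```

Request:
{"name": "play_rows", "arguments": {"plan": [[[0.02,0.015,-0.013],[0,0,0],1],[[0.05,0.035,-0.013],[0,0,0],1],[[0.08,0.057,-0.013],[0,0,0],1],[[0.11,0.08,-0.013],[0,0,0],1],[[0.14,0.1,-0.013],[0,0,0],1],[[0.17,0.122,-0.013],[0,0,0],1],[[0.195,0.14,-0.013],[0,0,0],1],[[0.21,0.152,-0.013],[0,0,0],1],[[0.2156,0.1556,-0.013],[0,0,0],1],[[0.2156,0.1556,-0.013],[0,0,0],1]]}}

```text
time_s: 5.65
eef_pos: [0.5311, 0.0402, 0.0866]
eef_rot: [0.625, 0.781, -0.0, -0.001]
ft_force: [-0.0, -0.8, -4.4]
width: 0.308
gripper_force: 40.0
```

```bash
python3 - <<'E'
from h import *
s=r.sense();print(s['eef_pos'],s['ft_force'],jig(s["eef_pos"]))
p=wrist();W=cloud(p);cv2.imwrite("pics/w2.png",p["image"])
Z=W[...,2]
hsv=cv2.cvtColor(p["image"],cv2.COLOR_BGR2HSV)
J=(W[...,:2]-NEST)@np.c_[EX,EY]
# tops of pins in nominal jig coords
for c in((.052,-.014),(0,.054)):
    m=(np.hypot(J[...,0]-c[0],J[...,1]-c[1])<.014)&(Z>.024)&(Z<.034)
    if m.sum(): 
        q,rad=cv2.minEnclosingCircle(J[m].astype(np.float32));print(c,m.sum(),np.round(q,4),round(rad,4),Z[m].mean())
m=(Z>.02)&(Z<.05)&(J[...,1]<-.02)&(J[...,1]>-.12)&(J[...,0]>-.06)&(J[...,0]<.03)
print("plunger",m.sum(),np.percentile(J[m],[2,98],axis=0) if m.sum() else 0)
w=(np.abs(Z-.012)<.004)&(hsv[...,1]<50)&(np.abs(J[...,0]+.04)<.18)&(np.abs(J[...,1])<.15)
print("bed",np.percentile(J[w],[.2,99.8],axis=0))
# block underside/ disc under hand
E
```

```text
[0.53106851 0.04015265 0.08661003] [-0.03722955 -0.7730535  -4.40274508] [-0.1011759  -0.00286656]
(0.052, -0.014) 270 [ 0.0521 -0.0168] 0.006 0.027328697026041213
(0, 0.054) 311 [-0.0015  0.0536] 0.0061 0.027488718731606205
plunger 689 [[-0.03386233 -0.07124655]
 [-0.02434113 -0.03010417]]
bed [[-0.17533381 -0.11026512]
 [ 0.09197085  0.09272841]]
```

View pics/w2.png

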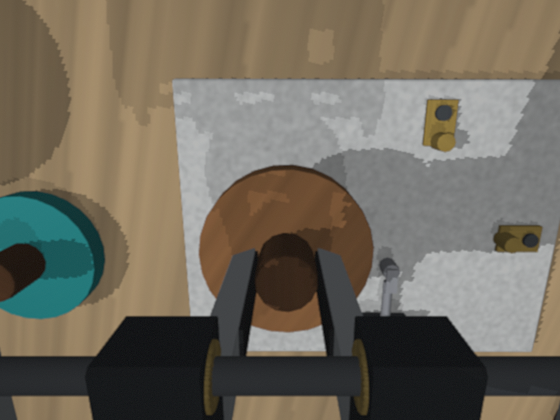

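The wrist view shows the block held over the open end at (285,250), the left pin near (443,138), the far pin near (510,238) and the roller near (388,270). Setting it down.

Request:
{"name": "play_rows", "arguments": {"plan": [[[0,0,0.015],[0,0,0],1],[[0,0,0.03],[0,0,0],1],[[0,0,0.042],[0,0,0],1],[[0,0,0.046],[0,0,0],1],[[0,0,0.047],[0,0,0],1],[[0,0,0.048],[0,0,0],1],[[0,0,0.0485],[0,0,0],1],[[0,0,0.0485],[0,0,0],1]]}}

```text
time_s: 6.5
eef_pos: [0.5319, 0.0396, 0.0398]
eef_rot: [0.625, 0.78, 0.0, 0.001]
ft_force: [-3.6, -2.0, 6.2]
width: 0.312
gripper_force: 40.0
```

Request:
{"name": "play_rows", "arguments": {"plan": [[[0,0,0],[0,0,0],0],[[0,0,0],[0,0,0],0],[[0,0,0],[0,0,0],0],[[0,0,0],[0,0,0],0]]}}

```text
time_s: 6.9
eef_pos: [0.5316, 0.0399, 0.039]
eef_rot: [0.625, 0.78, 0.0, 0.0]
ft_force: [0.1, -1.1, 1.1]
width: 0.499
gripper_force: 0.0
```

```bash
python3 - <<'E'
from h import *
s=r.sense();print(s['eef_pos'],s['ft_force'],s['width'],jig(s["eef_pos"]))
p=wrist();W=cloud(p)
Z=W[...,2];J=(W[...,:2]-NEST)@np.c_[EX,EY]
hsv=cv2.cvtColor(p["image"],cv2.COLOR_BGR2HSV)
m=(np.hypot(J[...,0]+.1,J[...,1])<.06)&(Z>.022)&(Z<.036)&(hsv[...,1]>70)
A=np.c_[W[m][:,:2]-W[m][:,:2].mean(0),np.ones(m.sum())]
print("disc",m.sum(),W[m].mean(0),"slope",np.linalg.lstsq(A,W[m][:,2],rcond=None)[0])
c=cv2.convexHull(J[m].astype(np.float32))[:,0]
from scipy.optimize import least_squares
f=least_squares(lambda a:np.hypot(*(c-a).T)-.048,[-.1,0],loss="soft_l1",f_scale=.001);print("centre jig",f.x,np.abs(f.fun).mean())
E
```

```text
[0.53156693 0.03987958 0.03897074] [ 0.09694376 -1.11455709  1.09456749] 0.4989570813285799 [-0.10074906 -0.00324178]
disc 15098 [0.52898924 0.04996474 0.02980573] slope [ 0.00018717 -0.00422508  0.02980573]
centre jig [-0.10089133 -0.00310449] 0.000516681176999158
```

Request:
{"name": "play_rows", "arguments": {"plan": [[[0,0,0],[0,0,0],1],[[0,0,0],[0,0,0],1],[[0,0,0],[0,0,0],1],[[0,0,0],[0,0,0],1],[[-0.001,0.005,0],[0,0,0],1],[[-0.002,0.015,0],[0,0,0],1],[[-0.002,0.025,0],[0,0,0],1],[[-0.002,0.035,0],[0,0,0],1],[[-0.002,0.042,0],[0,0,0],1],[[-0.002,0.042,0],[0,0,0],1]]}}

```text
time_s: 7.95
eef_pos: [0.5739, 0.0478, 0.0389]
eef_rot: [0.625, 0.78, 0.0, -0.0]
ft_force: [-2.6, 4.2, 3.1]
width: 0.312
gripper_force: 40.0
```

```bash
cat >> h.py <<'E'
def st():
    s=r.sense();f=s['ft_force'];print("jig mm",(jig(s['eef_pos'])*1e3).round(2),"z",s['eef_pos'][2].round(4),"F jig",(f[:2]@np.c_[EX,EY]).round(2),f[2].round(2),"grip",s['gripper_force'].round(1),"tilt",np.degrees((R.from_quat(s['eef_rot'])).apply([0,0,1])).round(2)[:2],"tq",s['wrist_torque'].round(2),s['time_s'])
E
python3 -c "
from h import *
st()"
```

```text
Traceback (most recent call last):
  File "h.py", line 29, in st
    s=r.sense();f=s['ft_force'];print("jig mm",(jig(s['eef_pos'])*1e3).round(2),"z",s['eef_pos'][2].round(4),"F jig",(f[:2]@np.c_[EX,EY]).round(2),f[2].round(2),"grip",s['gripper_force'].round(1),"tilt",np.degrees((R.from_quat(s['eef_rot'])).apply([0,0,1])).round(2)[:2],"tq",s['wrist_torque'].round(2),s['time_s'])
                                                                                                                                                                        ^^^^^^^^^^^^^^^^^^^^^^^^
AttributeError: 'float' object has no attribute 'round'
```

Request:
{"name": "play_rows", "arguments": {"plan": [[[0,0.006,0],[0,0,0],1],[[0,0.012,0],[0,0,0],1],[[0,0.018,0],[0,0,0],1],[[0,0.024,0],[0,0,0],1],[[0,0.03,0],[0,0,0],1],[[0,0.036,0],[0,0,0],1],[[0,0.042,0],[0,0,0],1],[[0,0.048,0],[0,0,0],1],[[0,0.051,0],[0,0,0],1],[[0,0.051,0],[0,0,0],1]]}}

```text
time_s: 8.95
eef_pos: [0.6239, 0.0596, 0.039]
eef_rot: [0.625, 0.781, 0.001, 0.0]
ft_force: [1.4, 7.1, 1.1]
width: 0.31
gripper_force: 40.0
```

```bash
sed -i "s/s\['gripper_force'\].round(1)/s['gripper_force']/" h.py
python3 -c "
from h import *
st()"
```

```text
jig mm [-6.3  -4.15] z 0.039 F jig [2.95 6.58] 1.13 grip 40.00044822692871 tilt [0.08 0.09] tq [ 1.39 -0.2   0.  ] 8.95
```

Request:
{"name": "play_rows", "arguments": {"plan": [[[0,0.0007,0],[0,0,0],1],[[0,0.0014,0],[0,0,0],1],[[0,0.0021,0],[0,0,0],1],[[0,0.0028,0],[0,0,0],1],[[0,0.0035,0],[0,0,0],1],[[0,0.0035,0],[0,0,0],1],[[0,0.0035,0],[0,0,0],1]]}}

```text
time_s: 9.65
eef_pos: [0.627, 0.0602, 0.039]
eef_rot: [0.625, 0.78, 0.001, -0.0]
ft_force: [-0.5, 6.1, 1.5]
width: 0.313
gripper_force: 40.0
```

```bash
python3 -c "
from h import *
st()"
```

```text
jig mm [-3.18 -4.27] z 0.039 F jig [0.86 6.01] 1.53 grip 40.00054478645325 tilt [0.06 0.08] tq [ 1.2   0.05 -0.07] 9.65
```

Request:
{"name": "play_rows", "arguments": {"plan": [[[0,0.0005,0],[0,0,0],1],[[0,0.001,0],[0,0,0],1],[[0,0.0015,0],[0,0,0],1],[[0,0.002,0],[0,0,0],1],[[0,0.002,0],[0,0,0],1]]}}

```text
time_s: 10.15
eef_pos: [0.629, 0.0606, 0.039]
eef_rot: [0.625, 0.781, 0.001, -0.0]
ft_force: [0.6, 6.6, 1.5]
width: 0.309
gripper_force: 40.0
```

Request:
{"name": "play_rows", "arguments": {"plan": [[[0,0.0003,0],[0,0,0],1],[[0,0.0006,0],[0,0,0],1],[[0,0.0009,0],[0,0,0],1],[[0,0.0009,0],[0,0,0],1]]}}

```text
time_s: 10.55
eef_pos: [0.6298, 0.0607, 0.039]
eef_rot: [0.625, 0.78, 0.001, -0.0]
ft_force: [-0.3, 6.4, 2.2]
width: 0.309
gripper_force: 40.0
```

```bash
python3 -c "
from h import *
st()"
```

```text
jig mm [-0.3  -4.31] z 0.039 F jig [1.13 6.34] 2.21 grip 40.00061273574829 tilt [0.05 0.08] tq [ 1.07  0.11 -0.02] 10.55
```

Request:
{"name": "play_rows", "arguments": {"plan": [[[0,0.0003,0],[0,0,0],1],[[0,0.0006,0],[0,0,0],1],[[0,0.0009,0],[0,0,0],1],[[0,0.0009,0],[0,0,0],1]]}}

```text
time_s: 10.95
eef_pos: [0.6306, 0.0609, 0.039]
eef_rot: [0.625, 0.78, 0.001, -0.0]
ft_force: [-1.8, 6.1, 1.6]
width: 0.311
gripper_force: 40.0
```

```bash
python3 -c "
from h import *
st()"
```

```text
jig mm [ 0.45 -4.36] z 0.039 F jig [-0.46  6.33] 1.57 grip 40.000521540641785 tilt [0.03 0.07] tq [ 1.    0.27 -0.1 ] 10.95
```

Request:
{"name": "play_rows", "arguments": {"plan": [[[0,0.0003,0],[0,0,0],1],[[0,0.0006,0],[0,0,0],1],[[0,0.0006,0],[0,0,0],1]]}}

```text
time_s: 11.25
eef_pos: [0.6307, 0.0609, 0.039]
eef_rot: [0.625, 0.78, 0.0, -0.001]
ft_force: [-5.4, 4.9, 5.1]
width: 0.308
gripper_force: 40.0
```

```bash
python3 -c "
from h import *
st()"
```

```text
jig mm [ 0.56 -4.35] z 0.039 F jig [-4.24  5.93] 5.05 grip 40.00136911869049 tilt [-0.04  0.06] tq [ 0.84  1.1  -0.05] 11.25
```

Far pin found at x≈0.5 mm. Easing off, then moving over to the left pin.

Request:
{"name": "play_rows", "arguments": {"plan": [[[0,-0.001,0],[0,0,0],1],[[0,-0.001,0],[0,0,0],1],[[0.0005,-0.001,0],[0,0,0],1],[[0.001,-0.001,0],[0,0,0],1],[[0.0015,-0.001,0],[0,0,0],1],[[0.002,-0.001,0],[0,0,0],1],[[0.002,-0.001,0],[0,0,0],1]]}}

```text
time_s: 11.95
eef_pos: [0.63, 0.0625, 0.039]
eef_rot: [0.625, 0.781, 0.001, 0.0]
ft_force: [2.4, 4.4, -0.3]
width: 0.312
gripper_force: 40.0
```

```bash
python3 -c "
from h import *
st()"
```

```text
jig mm [ 0.29 -2.64] z 0.039 F jig [3.34 3.75] -0.31 grip 39.999935030937195 tilt [0.09 0.05] tq [ 0.94 -0.39  0.04] 11.95
```

Request:
{"name": "play_rows", "arguments": {"plan": [[[0.0004,0,0],[0,0,0],1],[[0.0008,0,0],[0,0,0],1],[[0.0012,0,0],[0,0,0],1],[[0.0012,0,0],[0,0,0],1]]}}

```text
time_s: 12.35
eef_pos: [0.6297, 0.0635, 0.039]
eef_rot: [0.625, 0.781, 0.001, 0.0]
ft_force: [2.2, 4.3, -0.9]
width: 0.312
gripper_force: 40.0
```

```bash
python3 -c "
from h import *
st()"
```

```text
jig mm [ 0.17 -1.57] z 0.039 F jig [3.1  3.69] -0.86 grip 39.99989926815033 tilt [0.09 0.04] tq [ 0.86 -0.46  0.08] 12.35
```

Request:
{"name": "play_rows", "arguments": {"plan": [[[0.0003,0,0],[0,0,0],1],[[0.0006,0,0],[0,0,0],1],[[0.0009,0,0],[0,0,0],1],[[0.0009,0,0],[0,0,0],1]]}}

```text
time_s: 12.75
eef_pos: [0.6293, 0.0642, 0.039]
eef_rot: [0.625, 0.78, 0.001, 0.0]
ft_force: [3.6, 4.6, -1.3]
width: 0.315
gripper_force: 40.0
```

```bash
python3 -c "
from h import *
st()"
```

```text
jig mm [-0.12 -0.86] z 0.039 F jig [4.47 3.68] -1.32 grip 39.99985635280609 tilt [0.07 0.03] tq [ 0.84 -0.5   0.04] 12.75
```

Request:
{"name": "play_rows", "arguments": {"plan": [[[0.0003,0,0],[0,0,0],1],[[0.0006,0,0],[0,0,0],1],[[0.0009,0,0],[0,0,0],1],[[0.0009,0,0],[0,0,0],1]]}}

```text
time_s: 13.15
eef_pos: [0.6286, 0.0648, 0.039]
eef_rot: [0.625, 0.78, 0.0, 0.0]
ft_force: [2.6, 5.3, -0.8]
width: 0.313
gripper_force: 40.0
```

```bash
python3 -c "
from h import *
st()"
```

```text
jig mm [-0.59 -0.14] z 0.039 F jig [3.74 4.61] -0.82 grip 39.999868869781494 tilt [0.03 0.02] tq [ 0.86 -0.59 -0.01] 13.15
```

Request:
{"name": "play_rows", "arguments": {"plan": [[[0.0003,0,0],[0,0,0],1],[[0.0006,0,0],[0,0,0],1],[[0.0009,0,0],[0,0,0],1],[[0.0009,0,0],[0,0,0],1]]}}

```text
time_s: 13.55
eef_pos: [0.6284, 0.0649, 0.039]
eef_rot: [0.625, 0.78, -0.0, 0.0]
ft_force: [5.3, -0.7, -1.8]
width: 0.309
gripper_force: 40.0
```

```bash
python3 -c "
from h import *
st()"
```

```text
jig mm [-0.76  0.09] z 0.039 F jig [ 5.   -1.85] -1.8 grip 39.99972760677338 tilt [ 0.04 -0.03] tq [-0.14 -0.96 -0.02] 13.55
```

Left pin touched (~6 N). Easing it slightly and advancing to the far pin.

Request:
{"name": "play_rows", "arguments": {"plan": [[[-0.0003,0,0],[0,0,0],1],[[-0.0003,0.0005,0],[0,0,0],1],[[-0.0003,0.001,0],[0,0,0],1],[[-0.0003,0.0015,0],[0,0,0],1],[[-0.0003,0.0018,0],[0,0,0],1],[[-0.0003,0.0018,0],[0,0,0],1]]}}

```text
time_s: 14.15
eef_pos: [0.6296, 0.0652, 0.0389]
eef_rot: [0.625, 0.78, -0.001, -0.0]
ft_force: [-4.4, -2.9, 5.5]
width: 0.312
gripper_force: 40.0
```

```bash
python3 -c "
from h import *
st()"
```

```text
jig mm [0.44 0.11] z 0.0389 F jig [-4.93 -1.87] 5.46 grip 40.002742409706116 tilt [-0.06 -0.03] tq [-0.58  0.73  0.11] 14.15
```

Request:
{"name": "play_rows", "arguments": {"plan": [[[0,0.0003,0],[0,0,0],1],[[0,0.0006,0],[0,0,0],1],[[0,0.0006,0],[0,0,0],1]]}}

```text
time_s: 14.45
eef_pos: [0.6303, 0.0654, 0.039]
eef_rot: [0.625, 0.78, -0.0, -0.0]
ft_force: [-4.2, -2.5, 5.3]
width: 0.311
gripper_force: 40.0
```

```bash
python3 -c "
from h import *
st()"
```

```text
jig mm [1.12 0.1 ] z 0.039 F jig [-4.62 -1.51] 5.34 grip 40.00233292579651 tilt [-0.05 -0.02] tq [-0.64  0.77  0.15] 14.45
```

Request:
{"name": "play_rows", "arguments": {"plan": [[[0,0.0003,0],[0,0,0],1],[[0,0.0006,0],[0,0,0],1],[[0,0.0006,0],[0,0,0],1]]}}

```text
time_s: 14.75
eef_pos: [0.6307, 0.0655, 0.039]
eef_rot: [0.625, 0.78, -0.001, -0.0]
ft_force: [-5.5, -3.5, 5.4]
width: 0.311
gripper_force: 40.0
```

```bash
python3 -c "
from h import *
st()"
```

```text
jig mm [1.56 0.12] z 0.039 F jig [-6.13 -2.2 ] 5.42 grip 40.0034362077713 tilt [-0.07 -0.03] tq [-0.7   0.98  0.15] 14.75
```

Request:
{"name": "play_rows", "arguments": {"plan": [[[0,0.0003,0],[0,0,0],1],[[0,0.0006,0],[0,0,0],1],[[0,0.0006,0],[0,0,0],1]]}}

```text
time_s: 15.05
eef_pos: [0.6307, 0.0655, 0.039]
eef_rot: [0.625, 0.78, -0.001, -0.001]
ft_force: [-10.0, -4.1, 10.2]
width: 0.312
gripper_force: 40.0
```

```bash
python3 -c "
from h import *
st()"
```

```text
jig mm [1.64 0.15] z 0.039 F jig [-10.62  -1.83] 10.18 grip 40.00845730304718 tilt [-0.15 -0.04] tq [-0.84  1.8   0.14] 15.05
```

Request:
{"name": "play_rows", "arguments": {"plan": [[[0,0.0003,0],[0,0,0],1],[[0,0.0006,0],[0,0,0],1],[[0,0.0006,0],[0,0,0],1],[[0,0.0006,0],[0,0,0],1],[[0,0.0006,0],[0,0,0],1],[[0,0.0006,0],[0,0,0],1],[[0,0.0006,0],[0,0,0],1],[[0,0.0006,0],[0,0,0],1]]}}

```text
time_s: 15.85
eef_pos: [0.6308, 0.0655, 0.039]
eef_rot: [0.625, 0.78, -0.002, -0.001]
ft_force: [-15.3, -5.5, 11.6]
width: 0.31
gripper_force: 40.0
```

```bash
python3 -c "
from h import *
st()"
```

```text
jig mm [1.71 0.14] z 0.039 F jig [-16.09  -2.06] 11.63 grip 40.015389919281006 tilt [-0.23 -0.05] tq [-0.98  2.57  0.15] 15.85
```

Request:
{"name": "play_rows", "arguments": {"plan": [[[0.0003,-0.0003,0],[0,0,0],1],[[0.0003,-0.0003,0],[0,0,0],1],[[0.0003,-0.0003,0],[0,0,0],1],[[0.0003,-0.0003,0],[0,0,0],1],[[0.0003,-0.0003,-0.0005],[0,0,0],1],[[0.0003,-0.0003,-0.001],[0,0,0],1],[[0.0003,-0.0003,-0.001],[0,0,0],1],[[0.0003,-0.0003,-0.001],[0,0,0],1]]}}

```text
time_s: 16.65
eef_pos: [0.6308, 0.0656, 0.0391]
eef_rot: [0.625, 0.78, -0.001, -0.001]
ft_force: [-6.2, -5.1, 1.0]
width: 0.309
gripper_force: 40.0
```

```bash
python3 -c "
from h import *
st()"
```

```text
jig mm [1.72 0.21] z 0.0391 F jig [-7.19 -3.66] 0.98 grip 40.00099182128906 tilt [-0.19 -0.06] tq [-1.1   1.11  0.12] 16.65
```

Request:
{"name": "play_rows", "arguments": {"plan": [[[0,0.0003,0],[0,0,0],1],[[0,0.0003,0],[0,0,0],1],[[0,0.0003,0],[0,0,0],1],[[0,0.0003,0],[0,0,0],1],[[0,0.0003,0],[0,0,0],1],[[0,0,0],[0,0,0],1],[[-0.0002,-0.0002,0],[0,0,0],1],[[-0.0002,-0.0002,0],[0,0,0],1]]}}

```text
time_s: 17.45
eef_pos: [0.6308, 0.0656, 0.0391]
eef_rot: [0.625, 0.78, -0.001, -0.001]
ft_force: [-5.4, -4.2, -0.6]
width: 0.309
gripper_force: 40.0
```

Request:
{"name": "play_rows", "arguments": {"plan": [[[0,0,0],[0,0,0],0.2],[[0,0,0],[0,0,0],0],[[0,0,0],[0,0,0],0],[[0,0,0],[0,0,0],0],[[0,0,0],[0,0,0],0]], "squeeze": 10}}

```text
time_s: 17.95
eef_pos: [0.6319, 0.0661, 0.04]
eef_rot: [0.625, 0.78, 0.0, 0.0]
ft_force: [0.1, 0.1, 1.2]
width: 0.496
gripper_force: 0.0
```

```bash
python3 - <<'E'
from h import *
st();s=r.sense();print(s["width"])
p=wrist();W=cloud(p);cv2.imwrite("pics/w3.png",p["image"])
Z=W[...,2];J=(W[...,:2]-NEST)@np.c_[EX,EY];hsv=cv2.cvtColor(p["image"],cv2.COLOR_BGR2HSV)
m=(np.hypot(J[...,0],J[...,1])<.056)&(Z>.027)&(Z<.034)&(hsv[...,1]>70)
A=np.c_[W[m][:,:2]-W[m][:,:2].mean(0),np.ones(m.sum())]
print(m.sum(),"slope,z",np.linalg.lstsq(A,W[m][:,2],rcond=None)[0])
E
```

```text
jig mm [2.83 0.44] z 0.04 F jig [0.07 0.05] 1.19 grip 0.0 tilt [0.01 0.  ] tq [-0.04  0.02  0.04] 17.95
0.4958137112746819
15127 slope,z [-0.00252687 -0.00300312  0.02986391]
```

View pics/w3.png

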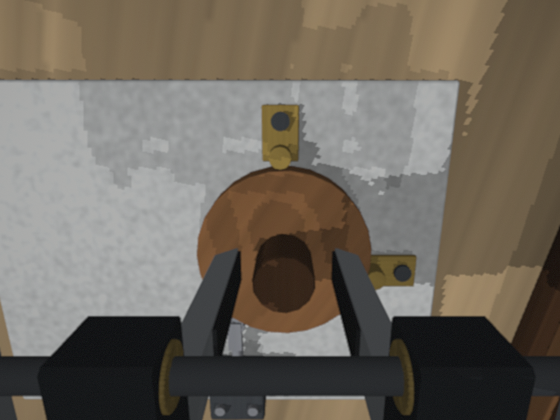

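The picture shows the disc touching the left pin at (281,158) and the far pin at (375,278), lying flat with the fingers clear of the knob. Retreating straight up.

Request:
{"name": "play_rows", "arguments": {"plan": [[[0,-0.001,0],[0,0,0],0],[[0,-0.001,-0.01],[0,0,0],0],[[0,-0.001,-0.03],[0,0,0],0],[[0,-0.001,-0.05],[0,0,0],0],[[0,-0.001,-0.08],[0,0,0],0],[[0,-0.001,-0.1],[0,0,0],0],[[0,-0.001,-0.1],[0,0,0],0],[[0,-0.001,-0.1],[0,0,0],0]]}}

```text
time_s: 18.8
eef_pos: [0.6307, 0.0658, 0.1398]
eef_rot: [0.625, 0.78, 0.0, 0.0]
ft_force: [-0.2, -0.5, -0.2]
width: 0.5
gripper_force: 0.0
```

```bash
python3 - <<'E'
from h import *
from scipy.optimize import least_squares
p=wrist();W=cloud(p);cv2.imwrite("pics/w4.png",p["image"])
Z=W[...,2];J=(W[...,:2]-NEST)@np.c_[EX,EY];hsv=cv2.cvtColor(p["image"],cv2.COLOR_BGR2HSV)
m=(np.hypot(J[...,0],J[...,1])<.054)&(Z>.027)&(Z<.034)&(hsv[...,1]>70)
A=np.c_[W[m][:,:2]-W[m][:,:2].mean(0),np.ones(m.sum())]
print("slope,z",np.linalg.lstsq(A,W[m][:,2],rcond=None)[0])
c=cv2.convexHull(J[m].astype(np.float32))[:,0]
b=least_squares(lambda a:np.hypot(*(c-a).T)-.048,[0,0],loss="soft_l1",f_scale=.0005).x;print("block",b)
for q in((.053,-.016),(-.0015,.054)):
    m=(np.hypot(J[...,0]-q[0],J[...,1]-q[1])<.010)&(Z>.0255)&(Z<.032)&(np.hypot(J[...,0]-b[0],J[...,1]-b[1])>.0485)
    e,rad=cv2.minEnclosingCircle(J[m].astype(np.float32));print("pin",m.sum(),np.round(e,4),round(rad,4),"dist",np.hypot(*(np.array(e)-b)).round(4))
E
```

```text
slope,z [-0.00302602 -0.00142525  0.0298373 ]
block [0.00174491 0.00065439]
pin 145 [ 0.0525 -0.0156] 0.0058 dist 0.0533
pin 180 [-0.0011  0.0534] 0.0058 dist 0.0528
```

View pics/w4.png

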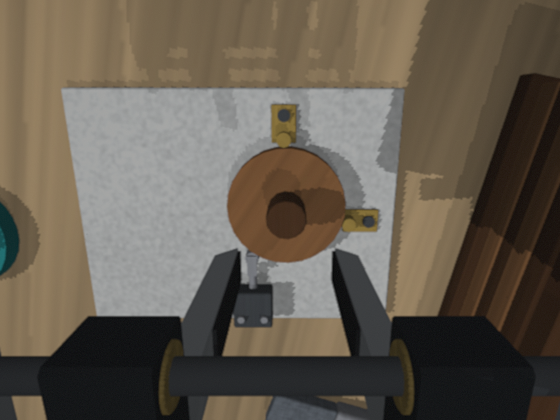

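The block is flat against both pins, at (285,140) and (349,224), with the plunger at (252,258) pushed back. Its centre is where it was when pressed. Handing in.

```bash
python3 -c "
from h import *
print(r.hand_in())"
```

```text
the job is handed in; nothing more can be done
None
```

The large round block is in the nest, flat and released, touching both brass pins with the plunger pushed back against it, and the job is handed in; no verdict came back, and I only estimated the pin forces from the wrist readings (far pin roughly 10 N, left pin probably 5–9 N).

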